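Open the free door of the stock cupboard

TASK

One of the two doors of the green stock cupboard is bolted from the inside and you cannot see which. Find by a gentle pull on the handles which door is free, swing that one open all the way to its stop without slamming it and leave it standing open, with the bolted door shut. Leave the cartons and the jar where they stand.

Things in the scene. Friction and masses are not known exactly. Their poses are not given: they have to be found in the camera images.
- cupboard: green painted steel cupboard with two doors, fixed on the table, 220 mm deep (x, with doors, without handles), 380 wide (y), 220 high. Origin: centre of its underside; the doors are on its -x side, facing the robot; +y is its left as the robot sees it. Inside, a bolt holds one of the doors shut; which one varies and cannot be seen
- leaf_left (a joint): left door (+y), 188 mm wide, 212 high, 15 thick, 4 mm above the table. Value: opening angle in rad, 0 shut, grows as its free edge swings towards the robot, clockwise seen from above, about the hinge at the cupboard's left front edge. Stop at 1.6 rad. It stays where left (hinge friction 0.15 N m). If bolted it gives only 0.02 to 0.06 rad (3 to 9 mm at the handle), then stands firm
- leaf_left_handle (a point): grasp point on the left door's handle, 186 mm above the table, 30 below the door's top. Handle: upright round steel bar, 14 mm thick, from 18 mm above to 92 mm below this point; centre line 42 mm off the door's front face, 143 mm along the door from the hinge; two 10 mm stems (upper at this height) run back to the door. Axes turn with the door: -x out of its front, z up
- leaf_left_hinge (a point): point on the upright hinge axis of the left door, at the height of the handle's grasp point, in the middle of the door's thickness (so 49.5 mm behind the handle's centre line)
- leaf_right (a joint): right door (-y), 188 mm wide, 212 high, 15 thick, 4 mm above the table. Value: opening angle in rad, 0 shut, grows as its free edge swings towards the robot, counter-clockwise seen from above, about the hinge at the cupboard's right front edge. Stop at 1.6 rad. It stays where left (hinge friction 0.15 N m). If bolted it gives only 0.02 to 0.06 rad (3 to 9 mm at the handle), then stands firm
- leaf_right_handle (a point): grasp point on the right door's handle, 186 mm above the table, 30 below the door's top. Handle: upright round steel bar, 14 mm thick, from 18 mm above to 92 mm below this point; centre line 42 mm off the door's front face, 143 mm along the door from the hinge; two 10 mm stems (upper at this height) run back to the door. Axes turn with the door: -x out of its front, z up
- leaf_right_hinge (a point): point on the upright hinge axis of the right door, at the height of the handle's grasp point, in the middle of the door's thickness (so 49.5 mm behind the handle's centre line)
- carton: orange cardboard carton with a paper band, 80 x 110 mm (its x, y), 90 mm high, standing loose on the cupboard's top, in its rear half beside the jar; origin at the centre of its underside
- tall_carton: brown cardboard carton with a paper band, 90 x 70 mm, 140 mm high, standing loose beside the cupboard's left (+y) side; origin at the centre of its underside
- jar: closed jar, 70 mm in diameter, 100 mm high, standing loose on the cupboard's top, in its rear half, left or right of the carton; origin at the centre of its underside

How it is judged (in metres and radians):
At the end, for the whole second after the job is handed in: One door stands open within 0.15 rad of its stop (above 1.45 of 1.6 rad) and at rest (below 0.05 rad/s), and the other door is shut (below 0.1 rad) (((value of joint leaf_left above 1.45 rad and value of joint leaf_right below 0.1 rad and velocity of joint leaf_left between -0.05 and 0.05 rad/s) or (value of joint leaf_right above 1.45 rad and value of joint leaf_left below 0.1 rad and velocity of joint leaf_right between -0.05 and 0.05 rad/s))); the robot touches nothing.
It fails at once if the left door is slammed: it swings faster than 2.5 rad/s (velocity of joint leaf_left above 2.5 rad/s or velocity of joint leaf_left below -2.5 rad/s).
It fails at once if the right door is slammed: it swings faster than 2.5 rad/s (velocity of joint leaf_right above 2.5 rad/s or velocity of joint leaf_right below -2.5 rad/s).
It fails at once if the orange carton is shifted by more than 30 mm or tipped (distance of carton from where it was at the start of the episode above 0.03 m or angle between carton's own z axis and vertical above 0.3 rad).
It fails at once if the tall brown carton is shifted by more than 30 mm or tipped (distance of tall_carton from where it was at the start of the episode above 0.03 m or angle between tall_carton's own z axis and vertical above 0.3 rad).
It fails at once if the jar is shifted by more than 30 mm or tipped (distance of jar from where it was at the start of the episode above 0.03 m or angle between jar's own z axis and vertical above 0.3 rad).
It also fails if it takes over 58 s, if anything falls off the work surface, if the arm or the gripper's body presses on something with over 40 N, if the wrist force passes 120 N, or if a joint passes its speed limit or range.

ROBOT

A 6-joint arm with a two-finger parallel gripper is mounted at the origin on the work surface. World frame = base frame: x ahead of the robot, y to its left, z up, the work surface at z = 0. Lengths are in m, angles in degrees, forces in N, time in s.
With the tool pointing down it reaches from about 0.35 to 0.875 m from the base axis. Payload 4.2 kg.
Tool frame: the origin (TCP) lies midway between the tips of the shut fingers; the grasp point (between the pads) lies 19 mm behind it; z points along the fingers, y is the line along which they close (so a half turn about z gives the same grasp; the last joint's range is limited). The gripper opens to 87 mm and grips with 3 to 60 N. Pads are 19 mm wide; open, the fingers measure 117 mm over their backs; the gripper's body (75 mm by 190 mm) begins 51 mm behind the grasp point.
Start: joints at [77.957, 22.042, 0.453, 0, -68.411, -14.817], TCP at [0.282, 0.558, 0.223] pointing down, gripper open.
Joint ranges: [-179.83, 179.83], [-69.29, 118.12], [-61.27, 80.66], [-181.25, 117.63], [-171.15, -9.14], [-177.46, 177.46]. Speed limits (degrees/s): [159.86, 159.86, 180, 180, 180, 180].

INTERFACE

Orientations are given as a 3x3 rotation matrix whose columns are the frame's x, y, z axes.
In Python, from station import r gives the robot as it stands.
- The arm moves only by the tool steer_hand, called after ">>>" as a command line: name --argument value ..., lists and objects as JSON in quotes. Schema: {"type":"object","properties":{"moves":{"type":"string"},"only":{"type":"string"},"quiet":{"type":"boolean"},"lines":{"type":"string"}},"required":["moves"],"additionalProperties":false}. moves is a string of 1 to 8 rows, parted by semicolons, with the numbers parted by spaces; each row has 7 numbers: the opening from 0.0 (shut) to 1.0 (fully open), then dx, dy, dz in fractions of the full range, 1 being 400 mm, then a rotation vector rx, ry, rz in normalised numbers (1 is 90 degrees); each row is the pose to reach, as a shift and turn from the pose commanded when the call began, along the tool's axes at that moment; what a row does not reach only later rows make up. A row lasts 1/10 s, in which the tool goes at most 0.05 m and 8.59 degrees, less where a joint would pass 70% of its speed; a pose out of reach is approached as far as the arm can. The fingers move at their own pace and stop on an object; the grip force is fixed at half the most. Time passes only in rows, so rows that do not move let the fingers close. The tool returns the time, the measured TCP pose, the force, the opening and the grip force at its end. only (a regular expression) keeps the lines of the reply that match it, lines (a string "A,B") keeps lines A to B, and quiet returns only ok. Shift and turn numbers lie between -1 and 1, and a call with a number outside is refused. Input that does not fit is refused with a message, and nothing moves.
- r.sense(): the state, without advancing time (a new reading comes with each control period).
- r.capture(name): name is "scene" or "top" or "wrist"; returns a dict with "pixels" (384x512x3 uint8, red, green, blue), "z_map" (384x512 float32, m along the optical axis (not along the pixel's ray), 0 where there is no reading), "K" (3x3 intrinsics, pixels), "world_from_camera" (4x4, takes a point from camera to world coordinates). Camera axes: x right, y up, looking along -z (the intrinsics and any distortion apply to the point x, -y, -z); pixel columns grow to the right and rows downward; lengths in m; the calibration is good to about 2 mm. A picture is of the moment at which its call begins.
- r.finish_job(): hands the job in; it is judged then, once.
The state is a dict: "time_s": time; "joints": joint angles; "joint_velocities": joint speeds; "effort": joint torques, N m; "tcp_pos": TCP position; "ee_rot": TCP orientation; "wrist_force": force on the tool from outside, world axes, zero at the start; "moment": the same for the moment, N m; "gripper_width": opening from 0.0 (shut) to 1.0 (fully open); "gripper_force": force on a finger pad.
Only numpy, scipy, OpenCV 4.12 (cv2) and the standard library are available. Lean on these libraries where they do the work, as an engineer would, in place of code of your own. Each camera call takes 0.05 s, during which the arm holds its last target. There are 200 camera calls.

## Working session

There is one attempt and no reset: what is moved stays moved. The work goes in short steps, Python scripts to look and compute and a tool call to move; the robot and the scene stay as the last step left them, time stands still between calls to the robot, and variables do not carry over. Pictures are saved under pics/ and viewed, at most 10 in all, crops included, and the job is handed in when it is done.

```bash
ls; mkdir -p pics; python3 - <<'E'
from station import r
import cv2,numpy as np
s=r.sense();print(s)
for n in("scene","top"):
    c=r.capture(n);cv2.imwrite(f"pics/{n}0.png",c["pixels"][:,:,::-1]);np.savez(f"{n}0.npz",**c)
    print(c["K"],c["world_from_camera"].round(3))
E
```

```text
pics
station.py
{'time_s': 0.0, 'joints': array([ 7.79567334e+01,  2.20910938e+01,  3.78395839e-01, -2.98893662e-02,
       -6.84113719e+01, -1.48170005e+01]), 'joint_velocities': array([ 0.07966876, -0.02205592, -0.04161   ,  0.02429744, -0.03455445,
       -0.0087119 ]), 'effort': array([-8.19691331e-05, -3.90666711e+01,  1.87401634e+01,  4.21997756e+00,
        1.09945703e-02, -1.94795525e-04]), 'tcp_pos': array([0.28208435, 0.5570299 , 0.22144433]), 'ee_rot': array([[ 8.92024128e-01, -4.51986833e-01, -9.26203372e-04],
       [-4.51987774e-01, -8.92021853e-01, -2.01650990e-03],
       [ 8.52422765e-05,  2.21740809e-03, -9.99997538e-01]]), 'wrist_force': array([-0.41030098, -0.49098132,  0.20789507]), 'moment': array([-0.00821523,  0.03334587, -0.03208849]), 'gripper_force': 0.0, 'gripper_width': 1.001698549322374}
[[465.8613737    0.         266.70758909]
 [  0.         465.8613737  186.84486109]
 [  0.           0.           1.        ]] [[ 0.874 -0.464  0.147  0.842]
 [ 0.486  0.834 -0.259 -0.174]
 [-0.003  0.298  0.955  1.023]
 [ 0.     0.     0.     1.   ]]
[[473.47506642   0.         256.83808397]
 [  0.         473.47506642 196.3323361 ]
 [  0.           0.           1.        ]] [[-1.300e-02  9.890e-01 -1.490e-01  5.190e-01]
 [-1.000e+00 -1.400e-02 -1.000e-03  6.300e-02]
 [-3.000e-03  1.490e-01  9.890e-01  1.263e+00]
 [ 0.000e+00  0.000e+00  0.000e+00  1.000e+00]]
```

View pics/scene0.png

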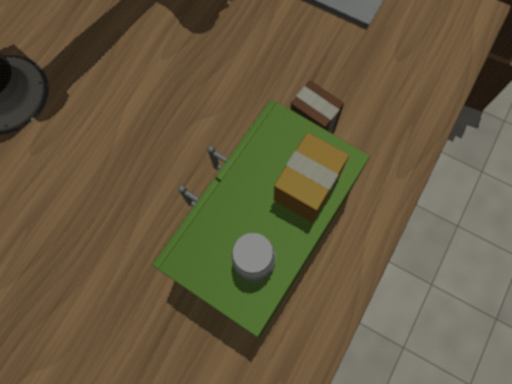

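View pics/top0.png

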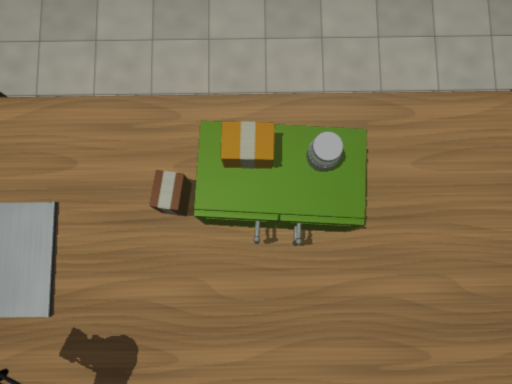

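The scene view shows the handles at about (214,155) for the left and (187,193) for the right, and the top view shows them at (257,240) and (298,240). The jar is on the right of the cupboard top, the orange carton on the left, and the brown carton stands beside the left side. Next I'll measure the handles and the cupboard pose from both views.

```bash
cat > h.py <<'E'
import numpy as np,cv2
def cloud(c):
    d=c["z_map"];K=c["K"];v,u=np.mgrid[:d.shape[0],:d.shape[1]]
    p=np.stack([(u-K[0,2])/K[0,0]*d,-(v-K[1,2])/K[1,1]*d,-d],-1)
    T=c["world_from_camera"];return p@T[:3,:3].T+T[:3,3]
E
python3 - <<'E'
from h import *
for n in("scene","top"):
    c=dict(np.load(f"{n}0.npz"));P=cloud(c);im=c["pixels"].astype(int)
    g=(im[...,1]>im[...,0]+40)&(im[...,1]>im[...,2]+60)&(c["z_map"]>0)
    t=g&(abs(P[...,2]-.218)<.012)
    q=P[t];print(n,"top z",np.median(q[:,2]),cv2.minAreaRect(q[:,:2].astype(np.float32)*1000), cv2.boxPoints(cv2.minAreaRect(q[:,:2].astype(np.float32)*1000)).round(0).tolist())
    grey=(np.ptp(im,axis=-1)<30)&(P[...,2]>.06)&(P[...,2]<.225)&(P[...,0]<q[:,0].max()-.15)&(P[...,0]>.4)&(abs(P[...,1]-q[:,1].mean())<.12)
    k,lab,st,ce=cv2.connectedComponentsWithStats(grey.astype(np.uint8))
    for i in range(1,k):
        if st[i,4]>15:
            h=P[lab==i];z=h[:,2];tp=h[z>z.max()-.012]
            print(st[i],"zmax",z.max().round(4),"top mean",tp.mean(0).round(4),np.ptp(tp[:,:2],axis=0).round(3), "hmean",h.mean(0).round(3))
E
```

```text
scene top z nan ((0.0, 0.0), (0.0, 0.0), 0.0) [[0.0, 0.0], [0.0, 0.0], [0.0, 0.0], [0.0, 0.0]]
  return _methods._mean(a, axis=axis, dtype=dtype,
  ret = ret.dtype.type(ret / rcount)
Traceback (most recent call last):
ValueError: zero-size array to reduction operation maximum which has no identity
```

```bash
python3 - <<'E'
from h import *
for n in("scene","top"):
    c=dict(np.load(f"{n}0.npz"));P=cloud(c);im=c["pixels"]
    print(n,(c["z_map"]>0).mean(),c["z_map"].max())
    for u,v in ([(230,220),(100,200),(214,155),(220,160),(187,193)] if n=="scene" else [(270,190),(100,350),(257,239),(298,240),(298,230)]):
        print(u,v,im[v,u],c["z_map"][v,u],P[v,u].round(3))
E
```

```text
scene 0.9958140055338541 2.0033264
230 220 [ 81 112  51] 0.8238132 [ 0.691 -0.041  0.219]
100 200 [105  84  58] 1.0655091 [ 0.366 -0.108 -0.002]
214 155 [64 66 61] 0.89866805 [0.593 0.061 0.183]
220 160 [94 78 57] 1.09021 [0.557 0.108 0.001]
187 193 [107 109 105] 0.8698136 [ 0.59  -0.03   0.189]
top 0.9959971110026041 2.1926231
270 190 [ 94 135  46] 1.0584259 [0.69  0.035 0.218]
100 350 [68 52 34] 1.218794 [0.315 0.473 0.   ]
257 239 [120 122 118] 1.059779 [0.583 0.065 0.201]
298 240 [128 131 126] 1.0574317 [ 0.579 -0.026  0.203]
298 230 [136 140 136] 1.0724396 [ 0.602 -0.028  0.191]
```

```bash
python3 - <<'E'
from h import *
for n in("scene","top"):
    c=dict(np.load(f"{n}0.npz"));P=cloud(c);im=c["pixels"].astype(int)
    X,Y,Z=P[...,0],P[...,1],P[...,2]
    gm=(im[...,1]>im[...,0]+15)&(im[...,1]>im[...,2]+25)
    t=gm&(abs(Z-.219)<.006);q=P[t]
    R=cv2.minAreaRect((q[:,:2]*1000).astype(np.float32))
    print(n,"top z",np.median(q[:,2]).round(4),R,cv2.boxPoints(R).round(0).tolist())
    # front edge line fit: min x per y bin
    yb=np.arange(q[:,1].min()+.015,q[:,1].max()-.015,.006)
    e=np.array([(y,np.percentile(q[abs(q[:,1]-y)<.004,0],1)) for y in yb]);f=np.polyfit(*e.T,1)
    e=e[abs(np.polyval(f,e[:,0])-e[:,1])<.004];print("front x=a*y+b",np.polyfit(*e.T,1))
    m=((~gm)&(Z>.08)&(Z<.215)&(X<.64)&(X>.5)&(abs(Y-.02)<.12)).astype(np.uint8)
    k,lab,st,ce=cv2.connectedComponentsWithStats(m)
    for i in range(1,k):
        if st[i,4]>15:
            h=P[lab==i];z=h[:,2];tp=h[z>.196]
            print(st[i],"zmax",np.percentile(z,97).round(4),"top",len(tp),tp.mean(0).round(4),np.ptp(tp[:,:2],axis=0).round(3),"low",h[z<.17].mean(0).round(3))
    for nm,lo,hi,zl,zh in(("brown",.2,.4,.1,.16),("upper",-.25,.25,.26,.36)):
        w=P[(Z>zl)&(Z<zh)&(Y>lo)&(Y<hi)&(X>.5)&(X<1)]
        print(nm,w.min(0).round(3),w.max(0).round(3))
E
```

```text
scene top z 0.2195 ((733.268798828125, 8.012420654296875), (379.7780456542969, 218.3719482421875), 86.20562744140625) [[612.0, -174.0], [830.0, -189.0], [855.0, 190.0], [637.0, 205.0]]
front x=a*y+b [0.06445014 0.62599988]
[207 145  21  25 240] zmax 0.2051 top 49 [0.5908 0.0615 0.203 ] [0.048 0.038] low [0.589 0.061 0.134]
[178 185  21  21 218] zmax 0.2042 top 46 [ 0.5807 -0.0298  0.2016] [0.048 0.016] low [ 0.583 -0.032  0.131]
brown [0.659 0.239 0.1  ] [0.757 0.321 0.146]
upper [ 0.732 -0.119  0.26 ] [0.823 0.137 0.324]
top top z 0.2196 ((732.1764526367188, 9.666763305664062), (379.630126953125, 220.08665466308594), 86.19661712646484) [[610.0, -172.0], [829.0, -187.0], [855.0, 192.0], [635.0, 206.0]]
front x=a*y+b [0.06743698 0.62341787]
[225 220 105  26 646] zmax 0.202 top 63 [0.5835 0.0218 0.2008] [0.053 0.105] low [0.617 0.016 0.126]
brown [0.635 0.2   0.1  ] [0.756 0.324 0.148]
upper [ 0.729 -0.115  0.261] [0.823 0.139 0.325]
```

Careful with the scale: shifts go in shares of 400 mm and turns go in shares of 90 degrees. That gives: 0.33 m / 0.4 = 0.825, 0.25 m / 0.4 = 0.625.

```bash
cat > g.py <<'E'
import sys
from h import *
from station import r
# cupboard pose from both views
C=np.array([.7325,.0088]);a=np.deg2rad(-3.8);RC=np.array([[np.cos(a),-np.sin(a)],[np.sin(a),np.cos(a)]])
def handle(side,th): # side +1 left; th opening
    h=np.array([-.1025,side*.1893]); o=-side*th
    R=np.array([[np.cos(o),-np.sin(o)],[np.sin(o),np.cos(o)]])
    return C+RC@(h+R@np.array([-.0495,-side*.143]))
def rel(p,yaw=None):
    "shift (and turn about tool z, deg) in tool axes from measured pose"
    s=r.sense();R=s["ee_rot"];d=R.T@(np.array(p)-s["tcp_pos"]);w=None
    if yaw is not None: w=-((yaw-np.degrees(np.arctan2(R[1,0],R[0,0]))+180)%360-180)
    return d.round(4),w and round(w,1)
E
python3 -c "
from g import *
print(handle(1,0),handle(-1,0),rel([*handle(1,0),.25],-3.8))"
```

```text
[0.58390266 0.06507184] [ 0.5777657  -0.02732458] (array([ 0.4916,  0.3025, -0.0278]), np.float64(-23.1))
```

>>> steer_hand --moves "0.7 0.125 0.075 -0.075 0 0 0;0.7 0.225 0.1375 -0.075 0 0 0;0.7 0.325 0.2 -0.075 0 0 0;0.7 0.425 0.2625 -0.075 0 0 0;0.7 0.525 0.325 -0.075 0 0 0;0.7 0.625 0.3875 -0.075 0 0 0;0.7 0.725 0.45 -0.075 0 0 0;0.7 0.825 0.5 -0.075 0 0 0"

```text
time_s: 0.9
tcp_pos: [0.4866, 0.2278, 0.2525]
ee_rot: [[0.892, -0.452, -0.001], [-0.452, -0.892, -0.0], [-0.0, 0.0, -1.0]]
wrist_force: [1.1, 0.8, -0.2]
gripper_width: 0.701
gripper_force: 0.0
```

```bash
python3 -c "
from g import *
print(rel([*handle(1,0),.25],-3.8))"
```

```text
(array([0.1603, 0.1012, 0.0025]), np.float64(-23.1))
```

Converted, 0.16 m / 0.4 = 0.4, 0.15 m / 0.4 = 0.375, -23 degrees / 90 = -0.2556.

>>> steer_hand --moves "0.7 0.0875 0.055 0 0 0 -0.0667;0.7 0.175 0.11 0 0 0 -0.1333;0.7 0.25 0.1575 0 0 0 -0.2;0.7 0.325 0.205 0 0 0 -0.2556;0.7 0.375 0.2375 0 0 0 -0.2556;0.7 0.4 0.2525 0 0 0 -0.2556;0.7 0.4 0.2525 0 0 0 -0.2556"

```text
time_s: 1.6
tcp_pos: [0.5837, 0.0667, 0.2518]
ee_rot: [[0.998, -0.07, -0.001], [-0.07, -0.998, -0.0], [-0.001, 0.0, -1.0]]
wrist_force: [-0.2, 0.5, -0.2]
gripper_width: 0.699
gripper_force: 0.0
```

```bash
python3 - <<'E'
from g import *
print(rel([*handle(1,0),.168],-3.8))
c=r.capture("wrist");cv2.imwrite("pics/w1.png",c["pixels"][:,:,::-1])
P=cloud(c);Z=P[...,2]
for s in(1,-1):
    h=handle(s,0);m=(abs(Z-.203)<.005)&(np.hypot(P[...,0]-h[0],P[...,1]-h[1])<.02)
    print(s,h,m.sum(),P[m].mean(0),np.ptp(P[m],axis=0) if m.any() else 0)
c=r.capture("top");np.savez("top1.npz",**c)
E
```

```text
(array([0.0005, 0.0016, 0.0838]), np.float64(-0.2))
1 [0.58390266 0.06507184] 320 [0.58323216 0.06521903 0.20149462] [0.01318977 0.01314603 0.00663016]
-1 [ 0.5777657  -0.02732458] 328 [ 0.57712919 -0.02724663  0.20145085] [0.01278974 0.01286025 0.00636373]
```

View pics/w1.png

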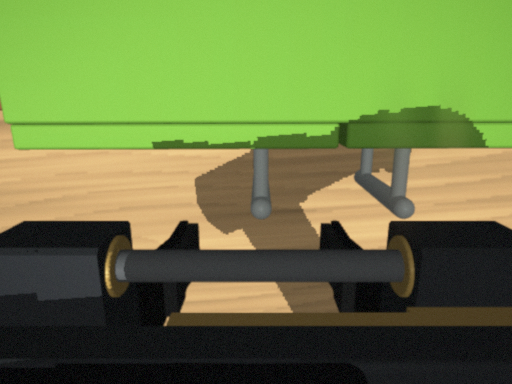

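The wrist view shows the left bar's top at (260,207), midway between the fingers, and the right bar at (402,207). Wrist and overhead measurements agree to 1 mm, so I'll descend and grip.

Converted, 0.083 m / 0.4 = 0.2075, 0.075 m / 0.4 = 0.1875.

>>> steer_hand --moves "0.7 0 0.0025 0.075 0 0 0;0.7 0 0.0025 0.1375 0 0 0;0.7 0 0.0025 0.1875 0 0 0;0.7 0 0.0025 0.2075 0 0 0;0 0 0.0025 0.2075 0 0 0;0 0 0.0025 0.2075 0 0 0;0 0 0.0025 0.2075 0 0 0;0 0 0.0025 0.2075 0 0 0"

```text
time_s: 2.5
tcp_pos: [0.5839, 0.0669, 0.1707]
ee_rot: [[0.998, -0.067, 0.002], [-0.067, -0.998, 0.001], [0.002, -0.001, -1.0]]
wrist_force: [-0.3, -0.0, 0.3]
gripper_width: 0.42
gripper_force: 0.0
```

>>> steer_hand --moves "0 0 0 0 0 0 0;0 0 0 0 0 0 0"

```text
time_s: 2.7
tcp_pos: [0.5836, 0.0666, 0.1699]
ee_rot: [[0.998, -0.067, 0.001], [-0.067, -0.998, 0.0], [0.001, -0.0, -1.0]]
wrist_force: [-0.0, 0.5, 0.5]
gripper_width: 0.236
gripper_force: 0.0
```

Converted, 0.001 m / 0.4 = 0.0025.

>>> steer_hand --moves "0 0 0.0025 0 0 0 0;0 0 0.0025 0 0 0 0;0 0 0.0025 0 0 0 0"

```text
time_s: 3.0
tcp_pos: [0.5834, 0.0657, 0.1697]
ee_rot: [[0.998, -0.067, 0.0], [-0.067, -0.998, 0.0], [0.0, -0.0, -1.0]]
wrist_force: [-0.2, 0.5, 0.7]
gripper_width: 0.149
gripper_force: 30.0
```

>>> steer_hand --moves "0 -0.005 0 0 0 0 0;0 -0.01 0 0 0 0 0;0 -0.0125 0 0 0 0 0"

```text
time_s: 3.3
tcp_pos: [0.5798, 0.0673, 0.1697]
ee_rot: [[0.998, -0.067, 0.004], [-0.067, -0.998, 0.002], [0.004, -0.003, -1.0]]
wrist_force: [4.2, 4.5, -2.1]
gripper_width: 0.149
gripper_force: 30.0
```

Converted, -0.004 m / 0.4 = -0.01, -0.003 m / 0.4 = -0.0075, 1 degrees / 90 = 0.0111.

>>> steer_hand --moves "0 -0.005 -0.0038 0 0 0 0.0056;0 -0.01 -0.0075 0 0 0 0.0111;0 -0.01 -0.0075 0 0 0 0.0111"

```text
time_s: 3.6
tcp_pos: [0.5747, 0.0697, 0.1697]
ee_rot: [[0.996, -0.085, 0.001], [-0.085, -0.996, 0.001], [0.001, -0.001, -1.0]]
wrist_force: [3.1, 2.8, -1.4]
gripper_width: 0.15
gripper_force: 30.0
```

>>> steer_hand --moves "0 -0.005 -0.0025 0 0 0 0.0111;0 -0.01 -0.0038 0 0 0 0.0167;0 -0.01 -0.0038 0 0 0 0.0167"

```text
time_s: 3.9
tcp_pos: [0.571, 0.0716, 0.1697]
ee_rot: [[0.994, -0.111, 0.001], [-0.111, -0.994, 0.001], [0.001, -0.001, -1.0]]
wrist_force: [3.9, 2.7, -1.1]
gripper_width: 0.15
gripper_force: 30.0
```

```bash
cat >> g.py <<'E'
def arc(side,ths,yaw0=-3.8):
    s=r.sense();R=s["ee_rot"];p=s["tcp_pos"][:2]
    g=np.linspace(-.05,1.65,1701);H=np.array([handle(side,t) for t in g])
    d=np.hypot(*(H-p).T);k=d.argmin();print("door now",g[k].round(3),"off mm",(d[k]*1000).round(1),"F",s["wrist_force"].round(1))
    for t in ths:
        h=handle(side,t);dd,w=rel([*h,s["tcp_pos"][2]],yaw0-side*np.degrees(t));print(round(t,3),dd,w)
E
python3 -c "
from g import *
arc(1,np.arange(.14,.5,.045))"
```

```text
door now 0.096 off mm 0.3 F [ 3.9  2.7 -1.1]
0.14 [-0.0063 -0.0024 -0.    ] 5.4
0.185 [-0.0124 -0.0053 -0.    ] 8.0
0.23 [-0.0184 -0.0086 -0.    ] 10.6
0.275 [-0.0242 -0.0121 -0.    ] 13.2
0.32 [-0.0299 -0.0158 -0.    ] 15.7
0.365 [-0.0354 -0.0198 -0.    ] 18.3
0.41 [-0.0407 -0.0241 -0.    ] 20.9
0.455 [-0.0458 -0.0286 -0.    ] 23.5
```

The left door has moved 0.096 rad under about 5 N, which is more than a bolted door gives, so it is the free one. I'll swing it along its arc.

Converted, -0.046 m / 0.4 = -0.115, -0.041 m / 0.4 = -0.1025, 23.5 degrees / 90 = 0.2611.

>>> steer_hand --moves "0 -0.015 -0.005 0 0 0 0.0444;0 -0.03 -0.0125 0 0 0 0.0778;0 -0.045 -0.0213 0 0 0 0.1111;0 -0.06 -0.03 0 0 0 0.1444;0 -0.075 -0.04 0 0 0 0.1778;0 -0.0888 -0.05 0 0 0 0.2056;0 -0.1025 -0.06 0 0 0 0.2333;0 -0.115 -0.0713 0 0 0 0.2611"

```text
time_s: 4.7
tcp_pos: [0.5286, 0.1051, 0.1697]
ee_rot: [[0.867, -0.499, 0.002], [-0.499, -0.867, 0.001], [0.001, -0.002, -1.0]]
wrist_force: [4.4, 2.4, -3.3]
gripper_width: 0.149
gripper_force: 30.0
```

```bash
python3 -c "
from g import *
arc(1,np.arange(.5,.86,.05))"
```

```text
door now 0.455 off mm 0.1 F [ 4.4  2.4 -3.3]
0.5 [-0.0063 -0.0024 -0.    ] 2.5
0.55 [-0.0133 -0.0053 -0.    ] 5.4
0.6 [-0.0201 -0.0086 -0.    ] 8.3
0.65 [-0.0267 -0.0123 -0.    ] 11.1
0.7 [-0.0332 -0.0163 -0.    ] 14.0
0.75 [-0.0394 -0.0205 -0.    ] 16.8
0.8 [-0.0454 -0.0251 -0.    ] 19.7
0.85 [-0.0512 -0.03   -0.    ] 22.6
```

Converted, -0.051 m / 0.4 = -0.1275, -0.0454 m / 0.4 = -0.1135, 22.5 degrees / 90 = 0.25.

>>> steer_hand --moves "0 -0.015 -0.006 0 0 0 0.0278;0 -0.0333 -0.0133 0 0 0 0.06;0 -0.05 -0.0215 0 0 0 0.0922;0 -0.0668 -0.0308 0 0 0 0.1222;0 -0.0825 -0.0408 0 0 0 0.1556;0 -0.0985 -0.0513 0 0 0 0.1889;0 -0.1135 -0.0625 0 0 0 0.2222;0 -0.1275 -0.075 0 0 0 0.25"

```text
time_s: 5.5
tcp_pos: [0.4991, 0.1558, 0.1697]
ee_rot: [[0.61, -0.793, 0.001], [-0.793, -0.61, -0.001], [0.001, -0.0, -1.0]]
wrist_force: [5.5, 0.5, -2.1]
gripper_width: 0.155
gripper_force: 30.0
```

```bash
python3 -c "
from g import *
arc(1,np.arange(.9,1.26,.05))"
```

```text
door now 0.845 off mm 0.4 F [ 5.5  0.5 -2.1]
0.9 [-0.0077 -0.0033 -0.    ] 2.9
0.95 [-0.0147 -0.0063 -0.    ] 5.8
1.0 [-0.0215 -0.0096 -0.    ] 8.7
1.05 [-0.0281 -0.0133 -0.    ] 11.5
1.1 [-0.0345 -0.0173 -0.    ] 14.4
1.15 [-0.0407 -0.0217 -0.    ] 17.3
1.2 [-0.0467 -0.0263 -0.    ] 20.1
1.25 [-0.0524 -0.0312 -0.0001] 23.0
```

Converted, -0.0524 m / 0.4 = -0.131, -0.0467 m / 0.4 = -0.1168, 23 degrees / 90 = 0.2556.

>>> steer_hand --moves "0 -0.0193 -0.0083 0 0 0 0.0333;0 -0.0368 -0.0158 0 0 0 0.0667;0 -0.0538 -0.024 0 0 0 0.0967;0 -0.07 -0.0333 0 0 0 0.1278;0 -0.0863 -0.0433 0 0 0 0.16;0 -0.1018 -0.0543 0 0 0 0.1922;0 -0.1168 -0.0658 0 0 0 0.2222;0 -0.131 -0.078 0 0 0 0.2556"

```text
time_s: 6.3
tcp_pos: [0.4911, 0.2153, 0.1697]
ee_rot: [[0.251, -0.968, -0.001], [-0.968, -0.251, -0.003], [0.003, 0.002, -1.0]]
wrist_force: [3.1, -1.2, 0.4]
gripper_width: 0.149
gripper_force: 30.0
```

```bash
python3 -c "
from g import *
arc(1,np.arange(1.3,1.61,.05))"
```

```text
door now 1.243 off mm 0.7 F [ 3.1 -1.2  0.4]
1.3 [-0.0079 -0.0037 -0.    ] 2.8
1.35 [-0.0149 -0.0067 -0.    ] 5.7
1.4 [-0.0217 -0.01   -0.0001] 8.6
1.45 [-0.0283 -0.0137 -0.0001] 11.4
1.5 [-0.0347 -0.0177 -0.0001] 14.3
1.55 [-0.0409 -0.022  -0.0001] 17.2
1.6 [-0.0469 -0.0267 -0.0002] 20.0
```

Converted, -0.0435 m / 0.4 = -0.1088, -0.042 m / 0.4 = -0.105, 18.3 degrees / 90 = 0.2033.

>>> steer_hand --moves "0 -0.0188 -0.0075 0 0 0 0.0311;0 -0.0373 -0.0158 0 0 0 0.0633;0 -0.0543 -0.0245 0 0 0 0.0956;0 -0.0708 -0.0338 0 0 0 0.1267;0 -0.085 -0.0425 0 0 0 0.1556;0 -0.0963 -0.05 0 0 0 0.1778;0 -0.105 -0.0568 0 0 0 0.1967;0 -0.1088 -0.0593 0 0 0 0.2033"

```text
time_s: 7.1
tcp_pos: [0.5024, 0.2633, 0.1697]
ee_rot: [[-0.064, -0.998, -0.003], [-0.998, 0.064, -0.003], [0.003, 0.002, -1.0]]
wrist_force: [-0.6, -0.9, 3.2]
gripper_width: 0.147
gripper_force: 30.0
```

```bash
python3 -c "
from g import *
arc(1,[1.58])"
```

```text
door now 1.568 off mm 0.9 F [-0.6 -0.9  3.2]
1.58 [-0.0014 -0.0014 -0.    ] 0.7
```

>>> steer_hand --moves "0 0 0 0 0 0 0;0.3 0 0 0 0 0 0;0.6 0 0 0 0 0 0;0.6 0 0 0 0 0 0;0.6 0 0 0 0 0 0;0.6 0 0 0 0 0 0;0.6 0 0 0 0 0 0;0.6 0 0 0 0 0 0"

```text
time_s: 7.9
tcp_pos: [0.5035, 0.2645, 0.1695]
ee_rot: [[-0.064, -0.998, -0.0], [-0.998, 0.064, -0.0], [0.0, 0.0, -1.0]]
wrist_force: [0.5, -0.0, 0.3]
gripper_width: 0.593
gripper_force: 0.0
```

>>> steer_hand --moves "0.6 0 0 -0.025 0 0 0;0.6 0 0 -0.075 0 0 0;0.6 0 0 -0.125 0 0 0;0.6 0 0 -0.2 0 0 0;0.6 0 0 -0.25 0 0 0;0.6 0 0 -0.3 0 0 0;0.6 0 0 -0.3 0 0 0"

```text
time_s: 8.6
tcp_pos: [0.5049, 0.2653, 0.2938]
ee_rot: [[-0.063, -0.998, 0.007], [-0.998, 0.063, 0.004], [-0.005, -0.006, -1.0]]
wrist_force: [0.3, -0.8, -0.3]
gripper_width: 0.599
gripper_force: 0.0
```

```bash
python3 - <<'E'
from g import *
c=r.capture("wrist");P=cloud(c);h=handle(1,1.57)
m=(abs(P[...,2]-.203)<.006)&(np.hypot(P[...,0]-h[0],P[...,1]-h[1])<.03);print(m.sum(),P[m].mean(0),h)
t=r.capture("top");cv2.imwrite("pics/top2.png",t["pixels"][:,:,::-1])
E
```

```text
239 [0.50135622 0.26277719 0.20139408] [0.50331911 0.2632342 ]
```

View pics/top2.png

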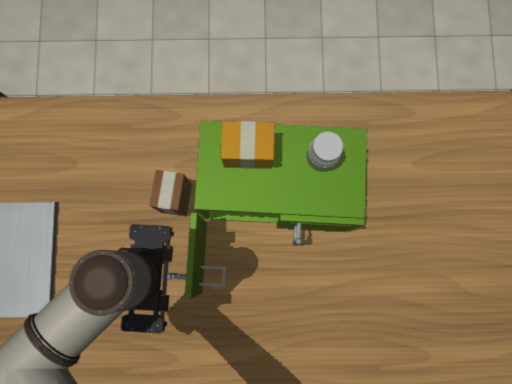

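The left door stands open at about 1.56 rad, its edge running from (195,215) to (190,297). The right door is shut, with its handle at (298,238), the cartons and the jar have not moved, and the gripper is clear above the handle.

>>> steer_hand --moves "0.6 0 0 0 0 0 0;0.6 0 0 0 0 0 0"

```text
time_s: 8.9
tcp_pos: [0.5031, 0.2642, 0.2884]
ee_rot: [[-0.064, -0.998, -0.002], [-0.998, 0.064, -0.001], [0.002, 0.002, -1.0]]
wrist_force: [0.6, -0.4, -1.4]
gripper_width: 0.601
gripper_force: 0.0
```

```bash
python3 -c "
from station import r
print(r.finish_job())"
```

```text
the job is handed in; nothing more can be done
None
```

The left door was the free one: I swung it slowly to about 1.56 of 1.6 rad and left it standing open with the gripper clear, the right door shut and the cartons and jar where they stood, then handed the job in at 8.9 s (no verdict was returned).

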